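# Load the balance and hold the calibration knob down

## Robot

A 6-joint arm with a two-finger parallel gripper is mounted at the origin on a cart in front of the work surface, level with it; the furniture and walls round the work are solid. World frame = base frame: x ahead of the robot, y to its left, z up, the work surface at z = 0. Lengths are in m, angles in rad, forces in N, time in s.
With the tool pointing down it reaches from about 0.3 to 0.85 m from the base axis. Payload 4.2 kg.
Tool frame: the origin (TCP) lies at the very end of the fingers, on their centre line; the grasp point (between the pads) lies 19 mm behind it; z points along the fingers, y is the line along which they close (so a half turn about z gives the same grasp; the last joint's range is limited). The gripper opens to 91 mm and grips with 3 to 60 N. Pads are 32 mm wide; open, the fingers measure 118 mm over their backs; the gripper's body (76 mm by 178 mm) begins 60 mm behind the grasp point.
Start: joints at [1.143, 0.32, 1.565, -0, 1.257, -0.02], TCP at [0.228, 0.528, 0.214] pointing down, gripper open.
Joint ranges: [-3.11, 3.11], [-0.84, 2.01], [0.21, 2.61], [-1.34, 4.49], [0.05, 2.63], [-2.56, 2.56]. Speed limits (rad/s): [2.57, 2.57, 3.14, 3.14, 3.14, 3.14].

## Interface

Orientations are given as a 3x3 rotation matrix whose columns are the frame's x, y, z axes.
In Python, from bench import r gives the robot as it stands. The module is installed in compiled form; this text tells all that it offers.
- The arm moves only by the tool drive_tool, never from a script. Its argument "commands" is a list of rows, each a list of 6 numbers: the shift along the tool's x, y, z in mm, then the turn, a rotation vector about the tool's x, y, z in degrees. A call has 1 to 20 rows; each row is the pose to reach, as a shift and turn from the pose commanded when the call began, along the tool's axes at that moment; what a row does not reach only later rows make up. A row lasts 1/12 s, in which the tool goes at most 41.7 mm and 7.16 degrees, less where a joint would pass 70% of its speed; a pose out of reach is approached as far as the arm can. A call with a gripper value outside its range is refused whole. "grip" is the closure, from 0 (fully open) to 1 (shut), set as the call begins (left out, the last holds). The fingers move at their own pace and stop on an object; "force" is the grip in N (left out, the last holds). Time passes only in rows, so rows that repeat a pose let the fingers close. It gives the time, the measured TCP pose, the force, the opening and the grip force at its end, in the units of the state.
- r.get_state(): the state, without advancing time (a new reading comes with each control period).
- r.capture(name): name is "scene" or "top" or "wrist"; returns the picture (384x512x3 uint8, red, green, blue); there is no depth.
- r.get_calibration(name): a dict with "fx", "fy", "cx", "cy" (pixels), "world_to_cam" (4x4, takes a point from world to camera coordinates). Camera axes: x right, y up, looking along -z (the intrinsics and any distortion apply to the point x, -y, -z); pixel columns grow to the right and rows downward; lengths in m; the calibration is good to about 2 mm. A picture is of the moment at which its call begins: read the wrist's pose just before it. get_calibration takes no time and is no camera call; for the wrist camera it gives the pose at the moment of the call.
- r.job_done(): hands the job in; it is judged then, once.
Trained networks look in the newest picture that a camera, given by its name, has taken for a name from the list of things; names that differ only in an ending like _2 or _b are one class to them, and where a whole thing is asked for, a point or a joint stands for the part that bears it (a point fixed in the world has none). Each returns a list of dicts, best first, with "score" (0 to 1); they miss things now and then, are a little off and sometimes report something else, mostly with a low value. They report only what shows in the picture. A call takes as long as a camera call.
- r.cut_out(name, camera): "pixels" (384x512 bool, what is visible of it) and "xy" ([column, row] in pixels, amid what is visible of it).
The state is a dict: "t": time; "joint_positions": joint angles; "qvel": joint speeds; "joint_efforts": joint torques, N m; "tcp_pos": TCP position; "ee_rot": TCP orientation; "wrist_force": force on the tool from outside, world axes, zero at the start; "moment": the same for the moment, N m; "grip_width": finger opening in m; "finger_force": force on a finger pad.
Only numpy, scipy, OpenCV 4.12 (cv2) and the standard library are available. Lean on these libraries where they do the work, as an engineer would, in place of code of your own. Each camera call takes 0.05 s, during which the arm holds its last target. There are 200 camera calls.

## Task

Calibrate the balance: stand the check weight upright in the middle of the round pan, setting it down gently, and let go of it. Then pick up the loose red knob, turn it so that its flat-sided bore matches the D-shaped spindle on the balance, push it fully home on the spindle and press it down against the spring to the stop; finish while still gripping the knob and holding it pressed down. Leave the timer and the two small bottles where they stand.

Things in the scene. Friction and masses are not known exactly. Their poses are not given: they have to be found in the camera images.
- balance: white laboratory balance, fixed to the bench, 204 (x) by 280 (y) by 55 mm high, origin under its middle, front (black display) towards -x of its own frame; the round steel pan is on its +y half, the control spindle on its -y half
- pan_centre (a point): centre of the top face of the round steel pan (110 mm across, top 69 mm above the bench, a thin dark ring 52 mm across marks the middle); the pan is sprung and sinks straight down
- pan (a joint): how far the pan has sunk, m: 0 empty, about 0.004 under the free check weight, 0.006 at the stop (spring 1.2 N/mm)
- weight_centre (a point): brass 500 g check weight standing upright on the bench: body 38 mm in diameter and 46 mm tall, then a neck 20 mm and a head 29 mm across on top, 66 mm tall overall; the point is on its axis half-way up (33 mm above its underside), z up
- knob_centre (a point): loose red knob, bore down, 45 g: knurled skirt 35 mm in diameter, 14 mm tall; on it a bar grip 40 mm long (x), 14 mm thick (y), 26 mm tall. The point is on the axis half-way up (20 mm above the underside). Bore in the underside: 11 mm deep, 16 mm in diameter, flat on the +x side 3.3 mm from the axis; a white line along the top of the bar's +x half and down its end shows the flat's side
- spindle_tip (a point): centre of the top of the upright brass D-shaped spindle on the balance: 14 mm in diameter, flat on its +x side 2.5 mm from the axis, top edge bevelled, 18 mm proud of a round black bezel (54 mm across; a white line on it shows the flat's side), tip 78 mm above the bench. It does not turn. The knob fits with x axes alike (freely within 6 deg and 1 mm); fully home, knob_centre is 9 mm above this
- spindle (a joint): how far the spindle is pressed in, m: 0 free, 0.005 at the stop; the spring needs 3.3 N to start and 8.3 N at the stop
- timer: bystander: white kitchen-style lab timer lying on the bench, 62 by 66 by 19 mm, origin under its middle
- amber_bottle: bystander: small dark amber bottle, 34 mm across, 59 mm tall, origin under its middle
- white_bottle: bystander: small white bottle with a screw cap, 47 mm across, 98 mm tall, origin under its middle

How it is judged:
On the way, in this order (a step that is already met when the one before it is completed fails the run):
1. the check weight stands upright in the middle of the pan, let go, and the pan has sunk under it (horizontal distance between weight_centre and pan_centre below 0.012 m and angle between weight_centre's own z axis and vertical below 0.1 rad and value of joint pan above 0.0025 m and contact force between the fingers and weight below 0.1 N), for 0.3 s.
2. the knob is fully home on the D-shaped spindle (horizontal distance between knob_centre and spindle_tip below 0.003 m and z of knob_centre in the frame of spindle_tip below 0.011 m and angle between the x axis of knob_centre and the x axis of spindle_tip, either way round below 0.5 rad), for 0.2 s.
At the end, for the whole second after the job is handed in: The check weight stands upright and untouched within 12 mm of the pan's middle, the pan sunk 2.5 mm or more; the knob is home on the spindle (within 3 mm of the axis, its centre at most 11 mm above the tip) and the fingers still hold it pressed, the spindle 4 mm or more in (all of step 2 and horizontal distance between weight_centre and pan_centre below 0.012 m and angle between weight_centre's own z axis and vertical below 0.1 rad and value of joint pan above 0.0025 m and contact force between the arm and weight below 0.1 N and angle between knob_centre's own z axis and vertical below 0.12 rad and value of joint spindle above 0.004 m and contact force between the fingers and knob above 2 N); the arm keeps its last pose, push and grip.
It fails at once if the pan is struck or the weight dropped on it (pan moving faster than 0.4 m/s) (velocity of joint pan above 0.4 m/s).
It fails at once if the timer is moved by more than 20 mm (distance of timer from where it was at the start of the episode above 0.02 m).
It fails at once if the amber bottle is moved by more than 20 mm (distance of amber_bottle from where it was at the start of the episode above 0.02 m).
It fails at once if the white bottle is moved by more than 20 mm (distance of white_bottle from where it was at the start of the episode above 0.02 m).
It also fails if it takes over 67 s, if anything falls off the work surface, if the arm or the gripper's body presses on something with over 40 N, if the wrist force passes 120 N, or if a joint passes its speed limit or range.

## Working session

There is one attempt and no reset: what is moved stays moved. The work goes in short steps, Python scripts to look and compute and a tool call to move; the robot and the scene stay as the last step left them, time stands still between calls to the robot, and variables do not carry over. Pictures are saved under pics/ and viewed, at most 10 in all, crops included, and the job is handed in when it is done.

Besides the shell and the picture viewer there is one more tool, called after "Emit:" by a JSON object that holds its "method" and its "body", one argument or row to a line. drive_tool: Moves the arm, as the interface text tells. Its arguments: {"type":"object","properties":{"commands":{"type":"array"},"grip":{"type":"number"},"force":{"type":"number"}},"required":["commands"]}

```bash
mkdir -p pics; cat > h.py <<'E'
import numpy as np, cv2
from bench import r
def cap(n,f=None):
    im=r.capture(n)
    if f: cv2.imwrite('pics/'+f,im[:,:,::-1])
    return im
def ray(c,px):
    K=r.get_calibration(c) if isinstance(c,str) else c
    T=np.array(K['world_to_cam']);R=T[:3,:3];o=-R.T@T[:3,3]
    d=R.T@np.array([(px[0]-K['cx'])/K['fx'],-(px[1]-K['cy'])/K['fy'],-1.])
    return o,d
def onz(c,px,z):
    o,d=ray(c,px);return o+d*(z-o[2])/d[2]
def proj(c,p):
    K=r.get_calibration(c) if isinstance(c,str) else c
    T=np.array(K['world_to_cam']);q=T[:3,:3]@np.asarray(p)+T[:3,3]
    return np.array([K['cx']+K['fx']*q[0]/-q[2],K['cy']-K['fy']*q[1]/-q[2]])
E
python3 - <<'E'
from h import *
np.set_printoptions(precision=4,suppress=True)
s=r.get_state();print(s['t'],s['tcp_pos'],s['ee_rot'])
a=cap('top','top.png');b=cap('scene','scene.png')
K=r.get_calibration('top');print({k:v for k,v in K.items()})
for n,z in [('balance',.055),('weight_centre',.033),('knob_centre',.02),('spindle_tip',.07),('pan_centre',.069),('timer',.01),('amber_bottle',.03),('white_bottle',.05)]:
    for d in r.cut_out(n,'top')[:2]: print(n,d['score'],d['xy'],onz(K,d['xy'],z),d['pixels'].sum())
print(r.get_state()['t'])
E
```

```text
0.0 [0.2279 0.5274 0.2131] [[-0.918   0.3966 -0.0007]
 [ 0.3966  0.918  -0.0016]
 [ 0.     -0.0018 -1.    ]]
{'fx': 355.32236830516183, 'fy': 355.32236830516183, 'cx': 254.68828789586277, 'cy': 195.27942125855517, 'world_to_cam': array([[ 0.0059, -0.9997,  0.0232, -0.0278],
       [ 0.9823,  0.0102,  0.187 , -0.5194],
       [-0.1871,  0.0217,  0.9821, -1.0633],
       [ 0.    ,  0.    ,  0.    ,  1.    ]])}
balance 0.95 [261.3, 178.4] [ 0.5728 -0.0439  0.055 ] 5295
weight_centre 0.6 [353.6, 215.8] [ 0.4599 -0.3373  0.033 ] 163
knob_centre 0.48 [146.4, 208.3] [0.4796 0.3189 0.02  ] 113
spindle_tip 0.63 [233.9, 239.9] [0.3789 0.0384 0.07  ] 412
pan_centre 0.74 [248.1, 166.7] [ 0.6065 -0.002   0.069 ] 898
timer 0.81 [235.4, 238.0] [0.3887 0.0359 0.01  ] 398
amber_bottle 0.54 [166.1, 162.5] [0.6279 0.2623 0.03  ] 132
white_bottle 0.74 [349.1, 158.5] [ 0.6429 -0.3262  0.05  ] 327
0.5
```

View pics/top.png

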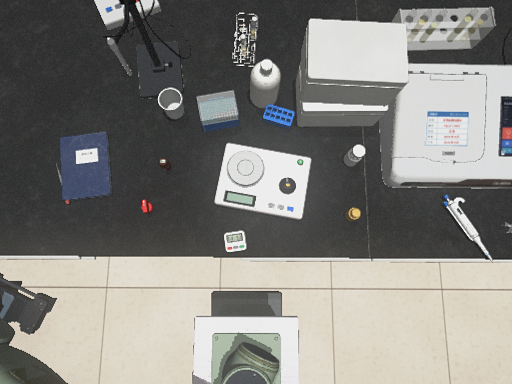

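View pics/scene.png

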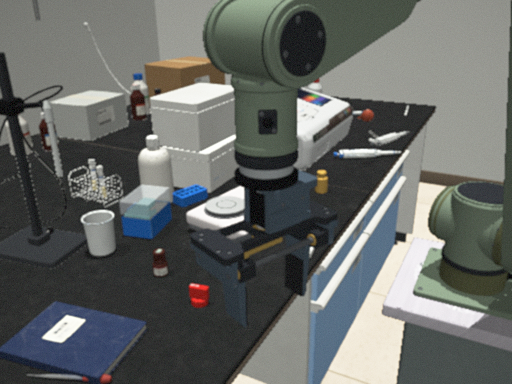

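The top view shows the balance at (262,180) with the pan at (245,168) and the spindle at (288,185). The knob is at (146,207), weight (353,214), timer (235,241), amber bottle (165,163), white bottle (355,155). In the scene view the knob stands upright, left of the balance.

```bash
cat >> h.py <<'E'
np.set_printoptions(precision=4,suppress=True)
def to(p,yaw=None,s=None):
    """shift mm & turn deg in tool axes to reach TCP p pointing down, tool x heading yaw(deg)"""
    s=s or r.get_state();R=np.array(s['ee_rot'])
    if yaw is None: yaw=np.degrees(np.arctan2(R[1,0],R[0,0]))
    y=np.radians(yaw);G=np.array([[np.cos(y),np.sin(y),0],[np.sin(y),-np.cos(y),0],[0,0,-1]])
    return R.T@(np.asarray(p)-s['tcp_pos'])*1e3, np.degrees(cv2.Rodrigues(R.T@G)[0].ravel())
E
python3 - <<'E'
from h import *
s=r.get_state();R=s['ee_rot'];K=r.get_calibration('wrist')
T=K['world_to_cam'];o=-T[:3,:3].T@T[:3,3]
print(K['fx'],K['cx'],K['cy'],'cam in tool',R.T@(o-s['tcp_pos'])*1e3);print('cam axes in tool\n',R.T@T[:3,:3].T)
for p in ([.48,.32,.02],[.53,-.08,.07],[.46,-.337,.03]): 
  q=R.T@(np.array(p)-s['tcp_pos']);print(q*1e3)
print(to([.40,.32,.21]),to([.45,-.33,.21]))
E
```

```text
276.43630852050865 254.60398090141453 191.90583921712303 cam in tool [  65.3011    0.0094 -171.0612]
cam axes in tool
 [[ 0.0007  0.9721  0.2346]
 [ 1.     -0.0009  0.0007]
 [ 0.0009  0.2346 -0.9721]]
[-313.7341  -90.8637  193.9459]
[-518.259  -438.2388  143.9452]
[-555.915  -701.9262  183.9451]
(array([-240.2925, -122.5888,    3.9463]), array([0., 0., 0.])) (array([-543.9582, -699.4659,    3.9452]), array([0., 0., 0.]))
```

```bash
python3 -c "
from h import *
print(to([.47,-.12,.26]))"
```

```text
(array([-479.0401, -498.753 ,  -46.0546]), array([0., 0., 0.]))
```

Emit:
{"method": "drive_tool", "body": {
  "commands": [
    [-240, -250, -46, 0, 0, 0],
    [-480, -500, -46, 0, 0, 0],
    [-480, -500, -46, 0, 0, 0],
    [-480, -500, -46, 0, 0, 0],
    [-480, -500, -46, 0, 0, 0],
    [-480, -500, -46, 0, 0, 0],
    [-480, -500, -46, 0, 0, 0],
    [-480, -500, -46, 0, 0, 0],
    [-480, -500, -46, 0, 0, 0],
    [-480, -500, -46, 0, 0, 0],
    [-480, -500, -46, 0, 0, 0],
    [-480, -500, -46, 0, 0, 0],
    [-480, -500, -46, 0, 0, 0],
    [-480, -500, -46, 0, 0, 0],
    [-480, -500, -46, 0, 0, 0],
    [-480, -500, -46, 0, 0, 0],
    [-480, -500, -46, 0, 0, 0],
    [-480, -500, -46, 0, 0, 0],
    [-480, -500, -46, 0, 0, 0],
    [-480, -500, -46, 0, 0, 0]
  ],
  "grip": 0
}}

```text
t: 2.17
tcp_pos: [0.4699, -0.121, 0.2597]
ee_rot: [[-0.918, 0.397, -0.001], [0.397, 0.918, 0.001], [0.001, 0.001, -1.0]]
wrist_force: [0.6, -0.1, -0.1]
grip_width: 0.0911
finger_force: 0.0
```

```bash
python3 - <<'E'
from h import *
s=r.get_state();print(s['t'],s['tcp_pos'],s['ee_rot'],s['joint_positions'])
K=r.get_calibration('wrist');np.save('K1.npy',K,allow_pickle=True)
im=cap('wrist');cv2.imwrite('pics/w1.png',cv2.resize(im[:,:,::-1],(800,600),interpolation=cv2.INTER_CUBIC));cv2.imwrite('pics/w1raw.png',im[:,:,::-1])
for n,z in [('weight_centre',.033),('spindle_tip',.07),('pan_centre',.069),('balance',.055)]:
    for d in r.cut_out(n,'wrist')[:2]: print(n,d['score'],d['xy'],onz(K,d['xy'],z),d['pixels'].sum())
E
```

```text
2.1667 [ 0.4699 -0.121   0.2597] [[-0.9179  0.3968 -0.0007]
 [ 0.3968  0.9179  0.0009]
 [ 0.001   0.0005 -1.    ]] [-0.2762  0.15    1.677   0.0007  1.3155 -1.4391]
weight_centre 0.95 [126.4, 223.9] [ 0.4665 -0.3324  0.033 ] 614
spindle_tip 0.57 [275.1, 228.2] [ 0.5484 -0.1242  0.07  ] 73
pan_centre 0.62 [383.4, 205.3] [0.5766 0.0238 0.069 ] 1795
balance 0.86 [326.5, 187.2] [ 0.5265 -0.0366  0.055 ] 17244
```

View pics/w1.png

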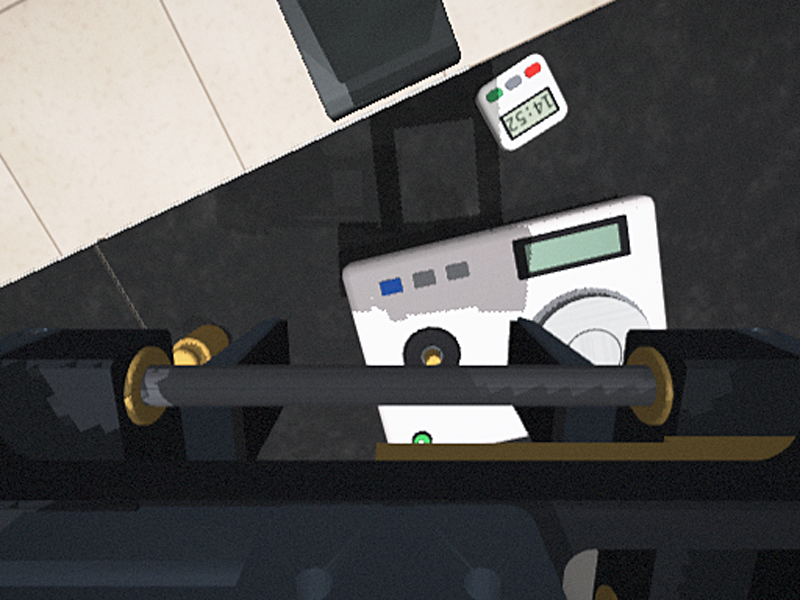

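The wrist image shows the spindle at (277,227) in raw pixels. The pan is partly hidden by the right finger, and the weight is half hidden at (126,222). The camera sees clearly only the tool's +x side, so I'll view from an offset.

```bash
python3 -c "
from h import *
print(to([.55,-.365,.19]))"
```

```text
(array([-169.9224, -193.1212,   70.1228]), array([0.014 , 0.0142, 0.    ]))
```

Emit:
{"method": "drive_tool", "body": {
  "commands": [
    [-170, -193, 70, 0, 0, 0],
    [-170, -193, 70, 0, 0, 0],
    [-170, -193, 70, 0, 0, 0],
    [-170, -193, 70, 0, 0, 0],
    [-170, -193, 70, 0, 0, 0],
    [-170, -193, 70, 0, 0, 0],
    [-170, -193, 70, 0, 0, 0],
    [-170, -193, 70, 0, 0, 0],
    [-170, -193, 70, 0, 0, 0]
  ]
}}

```text
t: 3.17
tcp_pos: [0.5498, -0.3656, 0.1891]
ee_rot: [[-0.918, 0.397, -0.001], [0.397, 0.918, 0.002], [0.002, 0.001, -1.0]]
wrist_force: [-0.4, 0.7, 0.5]
grip_width: 0.0912
finger_force: 0.0
```

```bash
python3 - <<'E'
from h import *
s=r.get_state();print(s['t'],s['tcp_pos'],s['joint_positions'])
K=r.get_calibration('wrist')
im=cap('wrist')
for d in r.cut_out('weight_centre','wrist')[:2]: 
    m=d['pixels'];print(d['score'],d['xy'],onz(K,d['xy'],.033),m.sum())
    ys,xs=np.nonzero(m);print(xs.min(),xs.max(),ys.min(),ys.max())
    # model fit: project weight solid silhouette
    break
from scipy.optimize import minimize
a=np.linspace(0,2*np.pi,24,endpoint=False)
P=np.array([[ra*np.cos(t),ra*np.sin(t),z] for ra,z in [(.019,0),(.019,.046),(.0145,.05),(.0145,.066)] for t in a])
def sil(q):
    o=np.zeros(m.shape,np.uint8);pts=np.array([proj(K,p+[q[0],q[1],0]) for p in P])
    for g in (pts[:48],pts[48:],): cv2.fillConvexPoly(o,cv2.convexHull((g*16).round().astype(np.int32)),1,shift=4)
    return o>0
q0=onz(K,d['xy'],.033)[:2]
f=lambda q:1-(sil(q)&m).sum()/(sil(q)|m).sum()
R=minimize(f,q0,method='Nelder-Mead',options=dict(initial_simplex=[q0,q0+[.006,0],q0+[0,.006]]))
print(R.x,R.fun)
v=im[:,:,::-1].copy();c,_=cv2.findContours(sil(R.x).astype(np.uint8),0,2);cv2.drawContours(v,c,-1,(255,0,255),1)
cv2.imwrite('pics/w2.png',v)
print(to([R.x[0],R.x[1],.09]))
E
```

```text
3.1667 [ 0.5498 -0.3656  0.1891] [-0.6046  0.4706  1.3892  0.0007  1.2838 -1.7674]
0.69 [248.9, 105.1] [ 0.4667 -0.3369  0.033 ] 939
234 268 86 120
[ 0.4675 -0.3345] 0.09537572254335258
(array([ 87.5813,  -5.1299, 100.4947]), array([ 0.0354, -0.0055, -0.    ]))
```

View pics/w2.png

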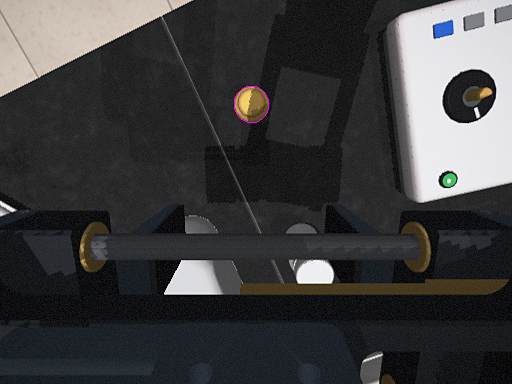

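The outline fits the weight at (251,104), so the weight is at about (0.467, -0.335). The bezel's white line shows at (477,113) below the spindle at (472,96). Now grasping.

Emit:
{"method": "drive_tool", "body": {
  "commands": [
    [87.5, -5, 60, 0, 0, 0],
    [87.5, -5, 60, 0, 0, 0],
    [87.5, -5, 60, 0, 0, 0],
    [87.5, -5, 100, 0, 0, 0],
    [87.5, -5, 130, 0, 0, 0],
    [87.5, -5, 155, 0, 0, 0],
    [87.5, -5, 170, 0, 0, 0],
    [87.5, -5, 175, 0, 0, 0],
    [87.5, -5, 175, 0, 0, 0]
  ]
}}

```text
t: 4.02
tcp_pos: [0.4673, -0.3344, 0.0148]
ee_rot: [[-0.919, 0.395, -0.001], [0.395, 0.919, 0.001], [0.001, 0.001, -1.0]]
wrist_force: [0.1, -0.8, -0.1]
grip_width: 0.0914
finger_force: 0.0
```

Emit:
{"method": "drive_tool", "body": {
  "commands": [
    [0, 0, 0, 0, 0, 0],
    [0, 0, 0, 0, 0, 0],
    [0, 0, 0, 0, 0, 0],
    [0, 0, 0, 0, 0, 0],
    [0, 0, 0, 0, 0, 0],
    [0, 0, 0, 0, 0, 0],
    [0, 0, 0, 0, 0, 0],
    [0, 0, 0, 0, 0, 0],
    [0, 0, 0, 0, 0, 0],
    [0, 0, 0, 0, 0, 0]
  ],
  "grip": 1,
  "force": 25
}}

```text
t: 4.85
tcp_pos: [0.4677, -0.3356, 0.0149]
ee_rot: [[-0.918, 0.397, 0.0], [0.397, 0.918, 0.001], [0.0, 0.001, -1.0]]
wrist_force: [1.1, 2.4, 1.4]
grip_width: 0.0371
finger_force: 25.0
```

Emit:
{"method": "drive_tool", "body": {
  "commands": [
    [0, 0, -20, 0, 0, 0],
    [0, 0, -55, 0, 0, 0],
    [0, 0, -95, 0, 0, 0],
    [0, 0, -135, 0, 0, 7],
    [5, 20, -170, 0, 0, 14],
    [10, 50, -200, 0, 0, 21],
    [15, 85, -235, 0, 0, 28],
    [20, 120, -235, 0, 0, 35],
    [23, 155, -235, 0, 0, 42],
    [23, 190, -235, 0, 0, 49],
    [23, 220, -235, 0, 0, 56],
    [23, 240, -235, 0, 0, 63],
    [23, 246, -235, 0, 0, 70],
    [23, 246, -235, 0, 0, 76],
    [23, 246, -235, 0, 0, 76],
    [23, 246, -235, 0, 0, 76]
  ]
}}

```text
t: 6.18
tcp_pos: [0.5434, -0.101, 0.2488]
ee_rot: [[0.16, 0.987, -0.002], [0.987, -0.16, 0.0], [-0.0, -0.002, -1.0]]
wrist_force: [0.5, 0.1, -5.2]
grip_width: 0.0371
finger_force: 25.0
```

```bash
python3 - <<'E'
from h import *
s=r.get_state();print(s['t'],s['tcp_pos'],s['joint_positions'],s['grip_width'],s['wrist_force'])
K=r.get_calibration('wrist');np.save('K3.npy',K,allow_pickle=True)
im=cap('wrist');cv2.imwrite('pics/w3raw.png',im[:,:,::-1])
for n,z in [('pan_centre',.069),('spindle_tip',.07)]:
    for d in r.cut_out(n,'wrist')[:1]: 
        m=d['pixels'];ys,xs=np.nonzero(m);print(n,d['score'],d['xy'],onz(K,d['xy'],z),m.sum(),xs.min(),xs.max(),ys.min(),ys.max())
        W=np.array([onz(K,(x,y),z)[:2] for x,y in zip(xs,ys)])*1e4
        c,rad=cv2.minEnclosingCircle(W.astype(np.float32));print('circle',np.array(c)/1e4,rad/1e4)
cv2.imwrite('pics/w3.png',cv2.resize(im[:,:,::-1],(800,600),interpolation=cv2.INTER_CUBIC))
E
```

```text
6.1833 [ 0.5434 -0.101   0.2488] [-0.2044  0.2657  1.5534 -0.0004  1.325  -0.044 ] 0.03710599601707645 [ 0.4927  0.0575 -5.1672]
pan_centre 0.92 [292.9, 79.1] [0.607  0.0087 0.069 ] 7128 246 337 28 126
circle [0.6051 0.0086] 0.055251055908203124
spindle_tip 0.42 [259.6, 191.7] [ 0.5467 -0.1207  0.07  ] 49 259 265 187 194
circle [ 0.5506 -0.1201] 0.005419459533691406
```

View pics/w3.png

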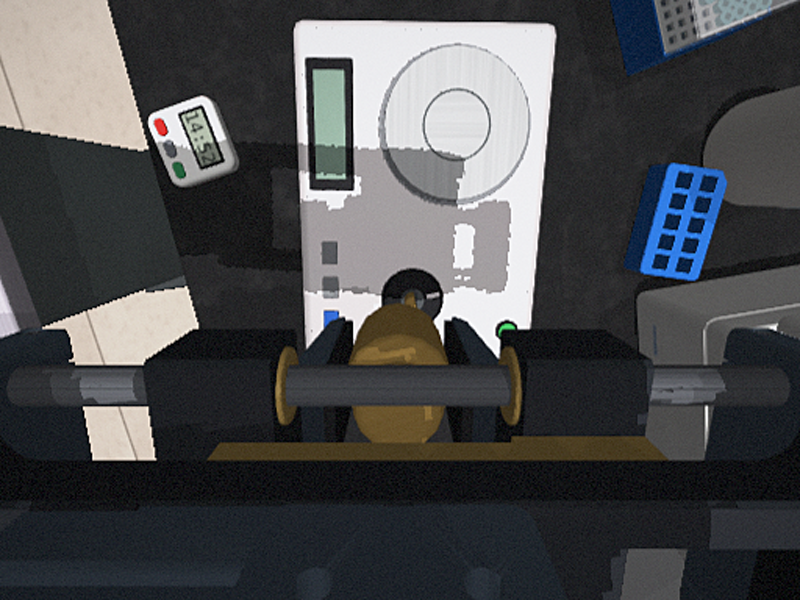

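The pan ring is centred at raw (292.5, 79.4), which puts the pan centre at about (0.606, 0.009). The bezel line runs right from the spindle, at 800-px (440,295). Placing the weight.

Emit:
{"method": "drive_tool", "body": {
  "commands": [
    [40, 15, 30, 0, 0, 0],
    [80, 30, 70, 0, 0, 0],
    [118.5, 44, 100, 0, 0, 0],
    [118.5, 44, 130, 0, 0, 0],
    [118.5, 44, 145, 0, 0, 0],
    [118.5, 44, 155, 0, 0, 0],
    [118.5, 44, 160, 0, 0, 0],
    [118.5, 44, 161, 0, 0, 0],
    [118.5, 44, 162, 0, 0, 0],
    [118.5, 44, 163, 0, 0, 0],
    [118.5, 44, 164, 0, 0, 0],
    [118.5, 44, 165, 0, 0, 0],
    [118.5, 44, 166, 0, 0, 0],
    [118.5, 44, 167, 0, 0, 0],
    [118.5, 44, 167, 0, 0, 0]
  ]
}}

```text
t: 7.58
tcp_pos: [0.6069, 0.0086, 0.0831]
ee_rot: [[0.163, 0.987, 0.001], [0.987, -0.163, -0.0], [-0.0, 0.001, -1.0]]
wrist_force: [-0.9, -0.3, -4.6]
grip_width: 0.037
finger_force: 25.0
```

Emit:
{"method": "drive_tool", "body": {
  "commands": [
    [0, 0, 0.5, 0, 0, 0],
    [0, 0, 1, 0, 0, 0],
    [0, 0, 1.5, 0, 0, 0],
    [0, 0, 2, 0, 0, 0],
    [0, 0, 2.5, 0, 0, 0],
    [0, 0, 3, 0, 0, 0],
    [0, 0, 3, 0, 0, 0]
  ]
}}

```text
t: 8.17
tcp_pos: [0.6069, 0.0086, 0.0802]
ee_rot: [[0.163, 0.987, 0.001], [0.987, -0.163, -0.0], [-0.0, 0.001, -1.0]]
wrist_force: [-1.6, -0.4, -0.8]
grip_width: 0.037
finger_force: 25.0
```

Emit:
{"method": "drive_tool", "body": {
  "commands": [
    [0, 0, 0, 0, 0, 0],
    [0, 0, 0, 0, 0, 0],
    [0, 0, 0, 0, 0, 0],
    [0, 0, 0, 0, 0, 0],
    [0, 0, 0, 0, 0, 0],
    [0, 0, 0, 0, 0, 0],
    [0, 0, 0, 0, 0, 0],
    [0, 0, 0, 0, 0, 0],
    [0, 0, 0, 0, 0, 0],
    [0, 0, -15, 0, 0, 0],
    [0, 0, -40, 0, 0, 0],
    [0, 0, -80, 0, 0, 0],
    [0, 0, -120, 0, 0, 0],
    [0, 0, -160, 0, 0, 0],
    [0, 0, -160, 0, 0, 0]
  ],
  "grip": 0
}}

```text
t: 9.42
tcp_pos: [0.6109, 0.0087, 0.2492]
ee_rot: [[0.163, 0.987, 0.017], [0.987, -0.163, 0.0], [0.003, 0.017, -1.0]]
wrist_force: [1.0, 0.2, 0.3]
grip_width: 0.0913
finger_force: 0.0
```

```bash
python3 -c "
from h import *
s=r.get_state();print(s['t'],s['tcp_pos'],s['joint_positions'])
print(to([.50,.235,.20]),to([.50,.235,.2],90))"
```

```text
9.4167 [0.6109 0.0087 0.2492] [-0.0046  0.3493  1.4314  0.0002  1.344   0.1588]
(array([ 205.053 , -147.0186,   47.3739]), array([ 0.9562, -0.1639, -0.0014])) (array([ 205.053 , -147.0186,   47.3739]), array([ 0.9674, -0.0854, -9.3669]))
```

Emit:
{"method": "drive_tool", "body": {
  "commands": [
    [200, -150, 40, 0, 0, 0],
    [200, -150, 40, 0, 0, 0],
    [200, -150, 40, 0, 0, 0],
    [200, -150, 40, 0, 0, 0],
    [200, -150, 40, 0, 0, 0],
    [200, -150, 40, 0, 0, 0],
    [200, -150, 40, 0, 0, 0],
    [200, -150, 40, 0, 0, 0],
    [200, -150, 40, 0, 0, 0]
  ]
}}

```text
t: 10.17
tcp_pos: [0.4915, 0.2304, 0.2]
ee_rot: [[0.162, 0.987, 0.001], [0.987, -0.162, -0.0], [-0.0, 0.001, -1.0]]
wrist_force: [0.8, 0.3, -0.5]
grip_width: 0.0916
finger_force: 0.0
```

```bash
python3 - <<'E'
from h import *
s=r.get_state();print(s['t'],s['tcp_pos'],s['ee_rot'],s['joint_positions'])
K=r.get_calibration('wrist');np.save('K4.npy',K,allow_pickle=True)
im=cap('wrist');cv2.imwrite('pics/w4raw.png',im[:,:,::-1])
d=r.cut_out('knob_centre','wrist')[0];m=d['pixels'];np.save('m4.npy',m)
ys,xs=np.nonzero(m);print(d['score'],d['xy'],onz(K,d['xy'],.02),xs.min(),xs.max(),ys.min(),ys.max())
x0,y0=max(0,int(d['xy'][0])-50),max(0,int(d['xy'][1])-40)
print(x0,y0);cv2.imwrite('pics/w4.png',cv2.resize(im[y0:y0+75,x0:x0+100,::-1],None,fx=8,fy=8,interpolation=cv2.INTER_CUBIC))
E
```

```text
10.1667 [0.4915 0.2304 0.2   ] [[ 0.1617  0.9868  0.0006]
 [ 0.9868 -0.1617 -0.0005]
 [-0.0004  0.0007 -1.    ]] [ 0.4175  0.2783  1.6609 -0.0007  1.2021  0.5802]
0.94 [236.1, 103.8] [0.4843 0.3232 0.02  ] 219 253 90 118
186 63
```

View pics/w4.png

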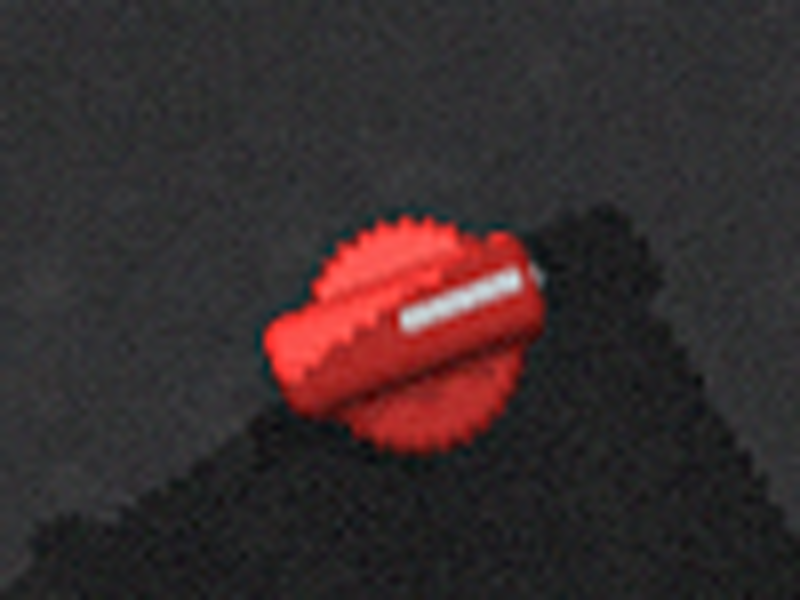

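The crop shows the bar's white line from raw (236.2,103.2) to (251.2,97.8), so the knob's flat side points image-right and slightly up.

```bash
cat > fit.py <<'E'
from h import *
from scipy.optimize import minimize
K=np.load('K4.npy',allow_pickle=True).item();m=np.load('m4.npy')
a=onz(K,(236.2,103.2),.04);b=onz(K,(251.2,97.8),.04);y0=np.arctan2(*(b-a)[1::-1]);print(a,b,np.degrees(y0))
t=np.linspace(0,2*np.pi,40,endpoint=False)
S=[[.0175*np.cos(u),.0175*np.sin(u),z] for z in (0,.014) for u in t]
B=[[x,y,z] for x in(-.02,.02) for y in(-.007,.007) for z in(.014,.04)]
def sil(q,sc=8):
    o=np.zeros((75*sc,100*sc),np.uint8);c,s_=np.cos(q[2]),np.sin(q[2]);M=np.array([[c,-s_,0],[s_,c,0],[0,0,1]])
    for G in(S,B):
        p=np.array([(proj(K,M@np.array(g)+[q[0],q[1],0])-[186,63]+.5)*sc for g in G]);cv2.fillConvexPoly(o,cv2.convexHull(p.round().astype(np.int32)),1)
    return o>0
im=cv2.imread('pics/w4raw.png')[63:138,186:286].astype(int);im=cv2.resize(im.astype(np.uint8),None,fx=8,fy=8,interpolation=cv2.INTER_CUBIC).astype(int)
mm=(im[...,2]-im[...,1]>40)
mm=cv2.morphologyEx(mm.astype(np.uint8),cv2.MORPH_CLOSE,np.ones((45,45)))>0
f=lambda q:1-(sil(q)&mm).sum()/(sil(q)|mm).sum()
q0=np.array([.4843,.3232,y0])
R=minimize(f,q0,method='Nelder-Mead',options=dict(initial_simplex=[q0,q0+[.004,0,0],q0+[0,.004,0],q0+[0,0,.15]]))
k=R.x;print(k[:2],np.degrees(k[2]),R.fun)
for dz in(.1,.016): print(to([k[0],k[1],dz],np.degrees(k[2])))
# spindle: from w2-type image: bezel in w3
E
python3 fit.py
```

```text
[0.4856 0.3222 0.04  ] [0.5035 0.3252 0.04  ] 9.615404251820863
[0.4852 0.3228] 11.413935563740088 0.03779087067785514
(array([ 90.9531, -22.2754, 100.1734]), array([ 0.0451, -0.0308, 69.1436]))
(array([ 90.9534, -22.3506, 184.1734]), array([ 0.0451, -0.0308, 69.1436]))
```

Emit:
{"method": "drive_tool", "body": {
  "commands": [
    [20, -5, 20, 0, 0, 7],
    [40, -10, 40, 0, 0, 14],
    [60, -15, 60, 0, 0, 21],
    [80, -20, 80, 0, 0, 28],
    [91, -22, 100, 0, 0, 35],
    [91, -22, 110, 0, 0, 42],
    [91, -22, 120, 0, 0, 49],
    [91, -22, 125, 0, 0, 56],
    [91, -22, 130, 0, 0, 63],
    [91, -22, 130, 0, 0, 70],
    [91, -22, 130, 0, 0, 70],
    [91, -22, 150, 0, 0, 70],
    [91, -22, 165, 0, 0, 70],
    [91, -22, 175, 0, 0, 70],
    [91, -22, 180, 0, 0, 70],
    [91, -22, 182, 0, 0, 70],
    [91, -22, 182, 0, 0, 70]
  ]
}}

```text
t: 11.68
tcp_pos: [0.4848, 0.3237, 0.018]
ee_rot: [[0.983, 0.185, 0.0], [0.185, -0.983, 0.0], [0.0, -0.0, -1.0]]
wrist_force: [0.5, -0.3, 0.6]
grip_width: 0.0914
finger_force: 0.0
```

Emit:
{"method": "drive_tool", "body": {
  "commands": [
    [0, 0, 0, 0, 0, 0],
    [0, 0, 0, 0, 0, 0],
    [0, 0, 0, 0, 0, 0],
    [0, 0, 0, 0, 0, 0],
    [0, 0, 0, 0, 0, 0],
    [0, 0, 0, 0, 0, 0],
    [0, 0, 0, 0, 0, 0],
    [0, 0, 0, 0, 0, 0],
    [0, 0, 0, 0, 0, 0],
    [0, 0, 0, 0, 0, 0],
    [0, 0, 0, 0, 0, 0],
    [0, 0, 0, 0, 0, 0],
    [0, 0, 0, 0, 0, 0]
  ],
  "grip": 1,
  "force": 30
}}

```text
t: 12.77
tcp_pos: [0.4844, 0.3238, 0.018]
ee_rot: [[0.983, 0.185, -0.0], [0.185, -0.983, 0.0], [-0.0, -0.0, -1.0]]
wrist_force: [0.1, 0.2, -0.3]
grip_width: 0.0142
finger_force: 30.0
```

Emit:
{"method": "drive_tool", "body": {
  "commands": [
    [0, 0, -30, 0, 0, 0],
    [0, 0, -70, 0, 0, 0],
    [0, 0, -110, 0, 0, 0],
    [0, 0, -150, 0, 0, 0],
    [-114, 420, -190, 0, 0, 7],
    [-114, 420, -190, 0, 0, 14],
    [-114, 420, -190, 0, 0, 20],
    [-114, 420, -190, 0, 0, 20],
    [-114, 420, -190, 0, 0, 20],
    [-114, 420, -190, 0, 0, 20],
    [-114, 420, -190, 0, 0, 20],
    [-114, 420, -190, 0, 0, 20],
    [-114, 420, -190, 0, 0, 20],
    [-114, 420, -190, 0, 0, 20],
    [-114, 420, -190, 0, 0, 20],
    [-114, 420, -190, 0, 0, 20],
    [-114, 420, -190, 0, 0, 20],
    [-114, 420, -190, 0, 0, 20]
  ]
}}

```text
t: 14.27
tcp_pos: [0.4496, -0.1094, 0.2077]
ee_rot: [[0.987, -0.163, -0.0], [-0.163, -0.987, 0.001], [-0.001, -0.001, -1.0]]
wrist_force: [-0.3, -0.0, 0.1]
grip_width: 0.0139
finger_force: 30.0
```

```bash
python3 - <<'E'
from h import *
s=r.get_state();print(s['t'],s['tcp_pos'],s['ee_rot'],s['joint_positions'],s['grip_width'])
K=r.get_calibration('wrist');np.save('K5.npy',K,allow_pickle=True)
im=cap('wrist');cv2.imwrite('pics/w5raw.png',im[:,:,::-1])
for d in r.cut_out('spindle_tip','wrist')[:2]: print(d['score'],d['xy'],onz(K,d['xy'],.07))
for d in r.cut_out('weight_centre','wrist')[:1]: print(d['score'],d['xy'],onz(K,d['xy'],.098))
u=proj(K,[.549,-.122,.065]);x0,y0=int(u[0])-50,int(u[1])-37;print(x0,y0)
cv2.imwrite('pics/w5.png',cv2.resize(im[y0:y0+75,x0:x0+100,::-1],None,fx=8,fy=8,interpolation=cv2.INTER_CUBIC))
E
```

```text
14.2667 [ 0.4496 -0.1094  0.2077] [[ 0.9867 -0.1628 -0.0004]
 [-0.1628 -0.9867  0.0008]
 [-0.0006 -0.0008 -1.    ]] [-0.264   0.1474  1.8146  0.0007  1.1802  1.4701] 0.01391614245732425
0.51 [249.4, 88.2] [ 0.5528 -0.121   0.07  ]
0.62 [97.3, 49.3] [0.6059 0.0128 0.098 ]
200 55
```

View pics/w5.png

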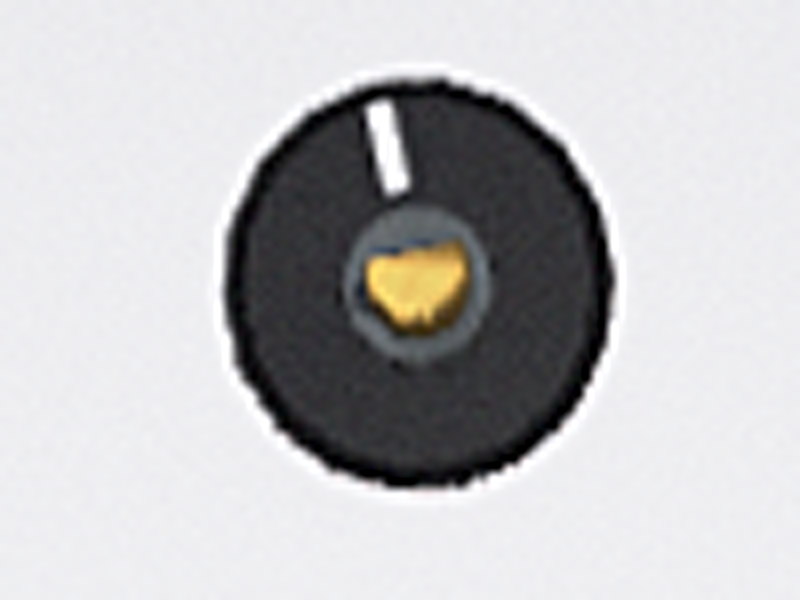

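View pics/w5raw.png

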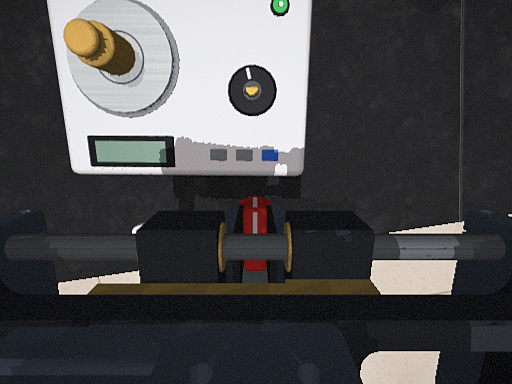

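The weight stands on the pan at (115,40), and the knob is held at (255,235). The crop shows the bezel centred at (418,282) with its line running from (397,190) to (380,102) and the D's flat facing that line.

```bash
python3 - <<'E'
from h import *
K=np.load('K5.npy',allow_pickle=True).item()
w=lambda c,z:onz(K,(c[0]/8-.5+200,c[1]/8-.5+55),z)
c=w((418,282.5),.06);print('centre',c)
for a,b in (((397,190),(380,102)),((418,282.5),(388.5,146)),):
    d=w(b,.06)-w(a,.06);print('yaw',np.degrees(np.arctan2(d[1],d[0])))
d=w((465,240),.078)-w((365,255),.078);print('flat normal',np.degrees(np.arctan2(d[1],d[0]))+90)
# bezel ellipse fit
im=cv2.imread('pics/w5raw.png')[55:130,200:300];g=cv2.resize(im,None,fx=8,fy=8,interpolation=cv2.INTER_CUBIC).mean(2)
cs,_=cv2.findContours((g<130).astype(np.uint8),0,1);cc=max(cs,key=cv2.contourArea)
W=np.array([w(p[0],.06)[:2] for p in cc])*1e4;print('bezel',np.array(cv2.fitEllipse(W.astype(np.float32))[0])/1e4,cv2.fitEllipse(W.astype(np.float32))[1])
# brass D centroid at tip
h=cv2.resize(im,None,fx=8,fy=8,interpolation=cv2.INTER_CUBIC).astype(int);b=(h[...,2]-h[...,0]>60);ys,xs=np.nonzero(b);print('brass px',xs.min(),xs.max(),ys.min(),ys.max(),w((xs.mean(),ys.mean()),.074))
# knob check in hand: white line top of the bar
s=r.get_state();y=-11
for z in(.13,.09): print(to([c[0],c[1],z],-11))
raw=cv2.imread('pics/w5raw.png').astype(int);sub=raw[190:275,225:290];m=(sub.min(2)>150);ys,xs=np.nonzero(m);print('line px',xs.min()+225,xs.max()+225,ys.min()+190,ys.max()+190)
T=s['tcp_pos'];Rm=s['ee_rot'];print('exp knob top centre/end px',[proj(K,T+Rm@np.array(v)) for v in ([0,0,-.022],[.02,0,-.022])])
red=(sub[...,2]-sub[...,1]>60);ys,xs=np.nonzero(red);print('red',xs.min()+225,xs.max()+225,ys.min()+190,ys.max()+190)
E
```

```text
centre [ 0.552  -0.1233  0.06  ]
yaw 2.0790903822386486
yaw 3.427480506896916
flat normal -1.293396908954449
bezel [ 0.5513 -0.1232] (525.9533081054688, 528.1884765625)
brass px 366 467 244 327 [ 0.5503 -0.1231  0.074 ]
(array([103.2039,  -2.0662,  77.7105]), array([-0.0234,  0.0266,  1.7436]))
(array([103.2222,  -2.0496, 117.7105]), array([-0.0234,  0.0266,  1.7436]))Traceback (most recent call last):
  File "<stdin>", line 17, in <module>
    return umr_minimum(a, axis, None, out, keepdims, initial, where)
ValueError: zero-size array to reduction operation minimum which has no identity
```

```bash
python3 - <<'E'
from h import *
K=np.load('K5.npy',allow_pickle=True).item();s=r.get_state()
T=s['tcp_pos'];Rm=s['ee_rot']
for n,v in dict(topc=[0,0,-.022],topend=[.02,0,-.022],botend=[.02,0,.004],skirt_front_top=[.0175,0,.004],skirt_bot=[.0175,0,.018],yl=[.02,-.007,-.022],yr=[.02,.007,-.022]).items(): print(n,proj(K,T+Rm@np.array(v)))
raw=cv2.imread('pics/w5raw.png').astype(int)
for y in range(190,236,1): print(y,''.join('W' if raw[y,x].min()>120 else 'R' if raw[y,x,2]-raw[y,x,1]>90 else 'r' if raw[y,x,2]-raw[y,x,1]>40 else '.' for x in range(238,276)))
E
```

```text
topc [253.16   241.7069]
topend [253.0719 208.6407]
botend [253.2616 197.0065]
skirt_front_top [253.2707 200.6944]
skirt_bot [253.3515 195.4406]
yl [240.6296 208.6579]
yr [265.5139 208.6235]
190 ......................................
191 ......................................
192 ......................................
193 ......................................
194 ......................................
195 ................r.....................
196 ...........r...rrr..rr................
197 ..........rrrrr....rrrr..rr...........
198 ......rrrrrrrrr....rrrrrrrr...........
199 .....rrrrrrrrrr....rrrrrrrrr..........
200 ..rrrrrrrrrrrrr....rrrrrrrrrrrr.......
201 ..rrrrrrrrrrrrr....rrrrrrrrrrrrr......
202 .rrrrrrrrrrrrrr....rrrrrrrrrrrrrr.....
203 .rrrrrrrrrrrrrr....rrrrrrrrrrrrrr.....
204 .rrrrrrrrrrrrrr....rrrrrrrrrrrrrr.....
205 ......rrrrrrrrr.....rrrrrrrr..........
206 ......rrrrrrrrr....rrrrrrrrr..........
207 ......rrrrrrrrrrrrrrrrrrrrrr..........
208 ......rrrrrrrrrrrrrrrrrrrrrr..........
209 .....rrrrrrrrrrrrRRrrRRRRRrrr.........
210 .....rrrrrRrrrrRrRRrrRRRRRRrr.........
211 ..
[... 368 characters left out ...]
rrr.........
220 .....rrRrrRRRRrWWWWrRRRRrrrrr.........
221 .....rrrrrRrrRrWWWWrRrRrrrrrr.........
222 .....rrrrrrrRRrWWWWrRRrRRrRrr.........
223 .....rrrrRrrRRrWWWWrRrrrRrrRr.........
224 .....rrrrRrrrRrWW.WrRRrRrrrrr.........
225 .....rrrrRrRRRrWWWWrRrRrrrrrr.........
226 .....rrrrrrRrrrWWWWrRrRRrrrrr.........
227 .....rrrrrRrrRrWWWWrRrRrrrRRr.........
228 .....rrrrRRrRRrWWWWrRrRRRRRrr.........
229 .....rRrrrrRrrrWWWWrRRRrRRRRr.........
230 .....rrrrrrRrRrWWWWrrrRRRRRRr.........
231 .....rrrRrRrrRrWWWWrRRrRRRRRr.........
232 .....rrRRRRRRRrWWWWrRRRRRRRRr.........
233 ......r.rrrrrrr.....rrrrrrrr..........
234 ......................................
235 ......................................
```

Emit:
{"method": "drive_tool", "body": {
  "commands": [
    [35, -1, 30, 0, 0, -6],
    [70, -2, 60, 0, 0, -11.4],
    [103, -3, 80, 0, 0, -11.4],
    [103, -3, 95, 0, 0, -11.4],
    [103, -3, 102, 0, 0, -11.4],
    [103, -3, 106, 0, 0, -11.4],
    [103, -3, 106, 0, 0, -11.4],
    [103, -3, 106, 0, 0, -11.4]
  ]
}}

```text
t: 15.08
tcp_pos: [0.5516, -0.1234, 0.103]
ee_rot: [[0.999, 0.036, 0.001], [0.036, -0.999, -0.0], [0.001, 0.0, -1.0]]
wrist_force: [-0.1, -0.6, -0.1]
grip_width: 0.0135
finger_force: 30.0
```

Emit:
{"method": "drive_tool", "body": {
  "commands": [
    [0, 0, 1, 0, 0, 0],
    [0, 0, 2, 0, 0, 0],
    [0, 0, 3, 0, 0, 0],
    [0, 0, 4, 0, 0, 0],
    [0, 0, 5, 0, 0, 0],
    [0, 0, 6, 0, 0, 0],
    [0, 0, 7, 0, 0, 0],
    [0, 0, 8, 0, 0, 0],
    [0, 0, 8, 0, 0, 0]
  ]
}}

```text
t: 15.83
tcp_pos: [0.5518, -0.1238, 0.0936]
ee_rot: [[0.999, 0.035, -0.001], [0.035, -0.999, 0.0], [-0.001, -0.0, -1.0]]
wrist_force: [0.3, 0.1, -0.8]
grip_width: 0.0139
finger_force: 30.0
```

Emit:
{"method": "drive_tool", "body": {
  "commands": [
    [0, 0, 1, 0, 0, 0],
    [0, 0, 2, 0, 0, 0],
    [0, 0, 3, 0, 0, 0],
    [0, 0, 4, 0, 0, 0],
    [0, 0, 4, 0, 0, 0]
  ]
}}

```text
t: 16.25
tcp_pos: [0.5518, -0.1237, 0.0897]
ee_rot: [[0.999, 0.036, -0.0], [0.036, -0.999, 0.0], [-0.0, -0.0, -1.0]]
wrist_force: [0.3, -0.4, -1.2]
grip_width: 0.0142
finger_force: 30.0
```

Emit:
{"method": "drive_tool", "body": {
  "commands": [
    [0, 0, 1, 0, 0, 0],
    [0, 0, 2, 0, 0, 0],
    [0, 0, 3, 0, 0, 0],
    [0, 0, 4, 0, 0, 0],
    [0, 0, 5, 0, 0, 0],
    [0, 0, 6, 0, 0, 0],
    [0, 0, 6, 0, 0, 0]
  ]
}}

```text
t: 16.83
tcp_pos: [0.5519, -0.1237, 0.0841]
ee_rot: [[0.999, 0.035, -0.0], [0.035, -0.999, 0.0], [-0.0, -0.0, -1.0]]
wrist_force: [-2.5, 0.2, 3.5]
grip_width: 0.0139
finger_force: 30.0
```

Emit:
{"method": "drive_tool", "body": {
  "commands": [
    [0, 0, 0, 0, 0, 0],
    [0, 0, 0, 0, 0, 0],
    [0, 0, 0, 0, 0, 0],
    [0, 0, 1, 0, 0, 0],
    [0, 0, 2, 0, 0, 0],
    [0, 0, 3, 0, 0, 0],
    [0, 0, 4, 0, 0, 0],
    [0, 0, 4.5, 0, 0, 0],
    [0, 0, 4.5, 0, 0, 0]
  ],
  "force": 45
}}

```text
t: 17.58
tcp_pos: [0.5519, -0.1238, 0.0799]
ee_rot: [[0.999, 0.036, 0.0], [0.036, -0.999, 0.0], [0.0, -0.0, -1.0]]
wrist_force: [-3.5, 1.2, 7.7]
grip_width: 0.0137
finger_force: 45.0
```

Emit:
{"method": "drive_tool", "body": {
  "commands": [
    [0, 0, 0.5, 0, 0, 0],
    [0, 0, 1, 0, 0, 0],
    [0, 0, 1.5, 0, 0, 0],
    [0, 0, 2, 0, 0, 0],
    [0, 0, 2, 0, 0, 0],
    [0, 0, 2, 0, 0, 0]
  ]
}}

```text
t: 18.08
tcp_pos: [0.552, -0.1238, 0.0797]
ee_rot: [[0.999, 0.036, 0.001], [0.036, -0.999, -0.0], [0.001, 0.0, -1.0]]
wrist_force: [-6.2, 1.8, 16.4]
grip_width: 0.0138
finger_force: 45.0
```

The force rose to 16 N with no further travel, so the spindle is at its stop. The weight stood centred in the last view.

```bash
python3 -c "
from h import *
print(r.job_done())"
```

```text
the job is handed in; nothing more can be done
None
```

The job is handed in at about 18 s of the 67 s allowed, and the script returned no verdict: the weight stands about 4 mm from the pan's middle, and the knob is home on the spindle, still gripped and pressed to the stop at 16 N.

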